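# Set the annealing kiln's dial and hold its lid at the sight arm

## Task

Check the glass in the small annealing kiln: with the lid still shut, first turn the dial on the control box so that its pointer stands at the raised mark on the ring round it. Then lift the kiln's lid by its handle until it is in line with the steel sight arm beside it, and finish while still holding it there steadily, as it falls shut if let go. Leave the sight arm and the index ring as they are set, and do not disturb the other things on the bench.

Things in the scene. Friction and masses are not known exactly. Their poses are not given: they have to be found in the camera images.
- kiln: fixed bench annealing kiln, green casing 200 x 200 x 110 mm (x, y, height) without lid; origin under its centre. Its -x side faces the robot (yaw within 0.25 rad), the lid's hinge is along its far (+x) top edge. A thin dark quadrant arc, 150 mm radius, stands 36 mm outside the lid's +y side, up to 150 mm above the kiln's top
- lid: hinged lid 200 x 200 mm, 32 mm thick, about 0.6 kg; falls shut if let go. Origin: middle of the hinge line, at its underside, 110 mm above the table. x runs along the underside to the hinge (lid spans x = -200 to 0 mm), y along the hinge, z out of the top. Orientation [0, angle, kiln yaw]: pitch is the lid angle, 0 shut, up to 1.3 rad. A steel strip on its +y edge lines up with the sight arm
- lid_handle (a point): middle of the lid's handle: a round dark-wood bar 13 mm in diameter and 116 mm long parallel to the hinge, on two 10 mm posts 104 mm apart; bar axis at x = -165 mm, z = 74 mm in the lid's frame, 42 mm clear above the lid's top face. The bar may turn within the fingers
- sight: steel sight arm 175 mm long, 8 mm wide, with a 16 mm diamond tip, beside the lid at y = +130 mm of the kiln, pivoting on the lid's hinge line; stiff, preset to the wanted lid angle (0.5 to 0.9 rad). Origin on the hinge line; it points along its -x. Lid and arm are in line when their pitches are equal
- sight_tip (a point): the sight arm's tip, 168 mm from the hinge line
- control: fixed grey heat control box 130 x 130 x 70 mm beside the kiln, left or right of it; origin under its centre, dial in the middle of its top
- dial: black knob: skirt 54 mm across, 7 mm high, with a bar grip 46 mm long (x), 14 mm wide (y), 7 to 40 mm above the origin, which is on its axis, 75 mm above the table. Pointer (white stroke and nose): +x end of the bar. Turns about the vertical with light friction (0.04 N m), stays where left. Starts 0.5 to 1.5 rad counter-clockwise of the mark (from above): turn it clockwise (yaw falls)
- dial_grip (a point): on the dial's axis, in the bar grip, 31 mm above the dial's origin; x along the bar to the pointer
- ring: dark steel index ring round the dial, 116 mm across, 4 mm thick, with one raised white mark; stiff and already set: leave it. Its x axis points from the axis to the mark: the dial is on the mark when the two yaws are equal
- index_mark (a point): the raised mark, a white block 22 (radially) x 7 x 8 mm, its middle 46 mm from the dial's axis, 78 mm above the table
- rod_jar: loose clear glass jar, 68 mm across, 100 mm tall, with glass rods up to 200 mm; origin under its centre
- paddle: loose paddle lying flat, about 205 mm long along its x: dark wooden grip 18 mm thick, steel-dark blade 70 x 45 x 12 mm; origin under its middle
- char_block: loose dark wooden block 60 x 45 x 50 mm; origin under its centre
- beaker: loose open glass cup, 56 mm across, 60 mm tall; origin under its centre
- tin: loose steel can, 64 mm across, 90 mm tall; origin under its centre
- driver: loose screwdriver lying flat, 160 mm long along its x; origin under it
- weight: loose brass weight with a small head, 40 mm across, 48 mm tall; origin under its centre

How it is judged:
By the outcome, as a careful person would: the job done as asked, in the order asked, and still so for the second after the job is handed in, while the arm keeps its last pose, push and grip.
It also fails if it takes over 48 s, if anything falls off the work surface, if the arm or the gripper's body presses on something with over 40 N, if the wrist force passes 120 N, or if a joint passes its speed limit or range.

## Robot

A 6-joint arm with a two-finger parallel gripper is mounted at the origin on the work surface. World frame = base frame: x ahead of the robot, y to its left, z up, the work surface at z = 0. Lengths are in m, angles in rad, forces in N, time in s.
With the tool pointing down it reaches from about 0.35 to 0.975 m from the base axis. Payload 7.1 kg.
Tool frame: the origin (TCP) lies midway between the tips of the shut fingers; the grasp point (between the pads) lies 19 mm behind it; z points along the fingers, y is the line along which they close (so a half turn about z gives the same grasp; the last joint's range is limited). The gripper opens to 88 mm and grips with 3 to 60 N. Pads are 20 mm wide; open, the fingers measure 115 mm over their backs; the gripper's body (75 mm by 178 mm) begins 61 mm behind the grasp point.
Start: joints at [-1.171, 0.423, 1.63, -0, 1.089, -0.019], TCP at [0.254, -0.571, 0.223] pointing down, gripper open.
Joint ranges: [-3, 3], [-0.9, 2.11], [0.09, 2.58], [-1.31, 4.45], [0.11, 2.69], [-2.54, 2.54]. Speed limits (rad/s): [2.39, 2.39, 3.01, 3.14, 3.14, 3.14].

## Interface

Orientations are given as a unit quaternion [w, x, y, z].
In Python, from station import move_pose, movel, movej, command_gripper, wait, inverse_kinematics, read_camera, camera_info, MotionError, job_done, get_time, get_joint_pos, get_qvel, get_effort, get_tcp_pos, get_ee_rot, get_ft_force, get_ft_torque, get_grip_width, get_finger_force gives the robot as it stands. Calls block until the motion is done:
- move_pose(position, orientation): joint-space move of the TCP to a pose.
- movel(position, frame=None, v=0.15, until_force=None): straight line of the TCP; frame=None keeps the orientation; v is the mean speed in m/s. With until_force (N) it stops when the force on the tool has changed by that much, and returns True; else False.
- movej(angles): joint-space move.
- command_gripper(opening): opening from 0.0 (shut) to 1.0 (fully open); the grip force is fixed at half the most; returns when the fingers have stopped.
- wait(seconds).
- inverse_kinematics(position, orientation): joint angles nearest the present ones, or None.
- read_camera(name): name is "scene" or "top"; returns the picture (400x640x3 uint8, red, green, blue); there is no depth.
- camera_info(name): a dict with "intrinsics" (3x3 intrinsics, pixels), "T" (4x4, takes a point from camera to world coordinates). Camera axes: x right, y up, looking along -z (the intrinsics and any distortion apply to the point x, -y, -z); pixel columns grow to the right and rows downward; lengths in m; the calibration is good to about 2 mm. A picture is of the moment at which its call begins. camera_info takes no time and is no camera call.
A pose or a line that the arm cannot do raises MotionError and nothing moves.
- job_done(): hands the job in; it is judged then, once.
Readings, each from a call of its own:
- get_time(): time.
- get_joint_pos(): joint angles.
- get_qvel(): joint speeds.
- get_effort(): joint torques, N m.
- get_tcp_pos(): TCP position.
- get_ee_rot(): TCP orientation.
- get_ft_force(): force on the tool from outside, world axes, zero at the start.
- get_ft_torque(): the same for the moment, N m.
- get_grip_width(): opening from 0.0 (shut) to 1.0 (fully open).
- get_finger_force(): force on a finger pad.
Only numpy, scipy, OpenCV 4.12 (cv2) and the standard library are available. Lean on these libraries where they do the work, as an engineer would, in place of code of your own. Each camera call takes 0.05 s, during which the arm holds its last target. There are 200 camera calls.

## Working session

There is one attempt and no reset: what is moved stays moved. The work goes in short steps, each a Python script; the robot and the scene stay as the last script left them, time stands still between calls to the robot, and variables do not carry over. Pictures are saved under pics/ and viewed, at most 10 in all, crops included, and the job is handed in when it is done.

```bash
mkdir -p pics
python3 - <<'E'
from station import *
import cv2,numpy as np
np.set_printoptions(precision=4,suppress=True)
for n in("scene","top"):
    im=read_camera(n); cv2.imwrite(f"pics/{n}0.png",im[:,:,::-1]); i=camera_info(n); print(n,i)
    cv2.imwrite(f"pics/{n}0v.png",cv2.resize(im[:,:,::-1],(800,500),interpolation=cv2.INTER_CUBIC))
print(get_time(),get_ee_rot())
E
```

```text
scene {'intrinsics': array([[406.6508,   0.    , 322.979 ],
       [  0.    , 406.6508, 202.882 ],
       [  0.    ,   0.    ,   1.    ]]), 'T': array([[ 0.6305, -0.6515,  0.4219,  1.0164],
       [ 0.7762,  0.5342, -0.3349, -0.3594],
       [-0.0072,  0.5386,  0.8425,  1.0346],
       [ 0.    ,  0.    ,  0.    ,  1.    ]])}
top {'intrinsics': array([[416.8489,   0.    , 324.4809],
       [  0.    , 416.8489, 199.9314],
       [  0.    ,   0.    ,   1.    ]]), 'T': array([[ 0.0105,  0.9868, -0.1616,  0.4136],
       [-0.9998,  0.0133,  0.0158,  0.02  ],
       [ 0.0178,  0.1614,  0.9867,  1.0658],
       [ 0.    ,  0.    ,  0.    ,  1.    ]])}
0.1 [-0.0007  0.9782  0.2079 -0.0001]
```

View pics/scene0v.png

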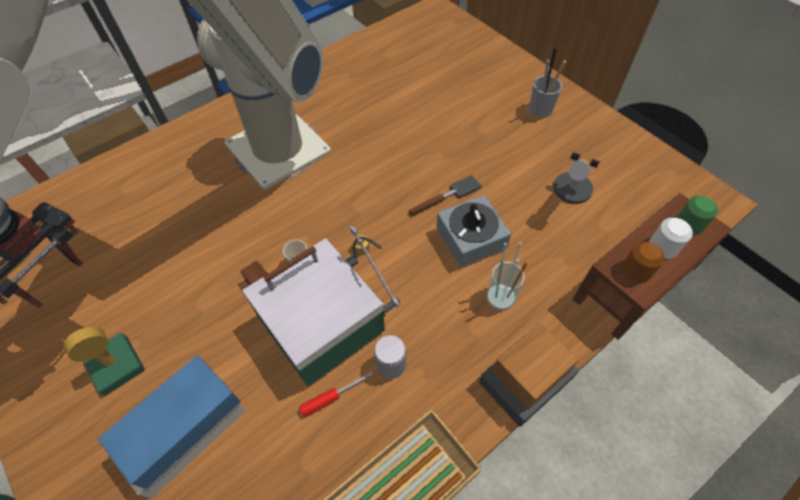

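View pics/top0v.png

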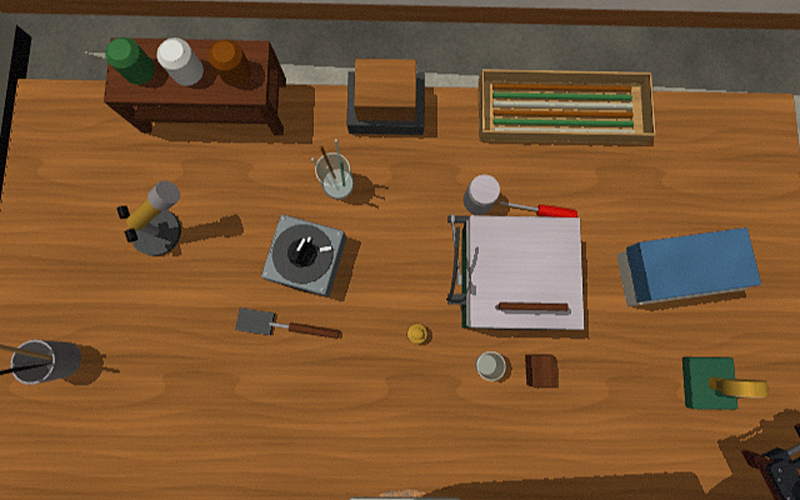

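```bash
cat > crop.py <<'E'
import cv2,numpy as np
def crop(im,x,y,w,h,s,grid=10):
    o=cv2.resize(im[y:y+h,x:x+w],None,fx=s,fy=s,interpolation=cv2.INTER_CUBIC)
    for u in range(-(-x//grid)*grid,x+w,grid):
        cv2.line(o,((u-x)*s+s//2,0),((u-x)*s+s//2,6),(0,255,255),1); cv2.putText(o,str(u),((u-x)*s-8,16),0,.33,(0,255,255),1)
    for v in range(-(-y//grid)*grid,y+h,grid):
        cv2.line(o,(0,(v-y)*s+s//2),(6,(v-y)*s+s//2),(0,255,255),1); cv2.putText(o,str(v),(8,(v-y)*s+s//2+4),0,.33,(0,255,255),1)
    return o
E
python3 - <<'E'
import cv2,numpy as np
from crop import crop
t=cv2.imread("pics/top0.png");s=cv2.imread("pics/scene0.png")
cv2.imwrite("pics/a.png",np.hstack([crop(t,205,165,80,80,5),crop(s,340,150,80,80,5)]))
cv2.imwrite("pics/b.png",crop(t,350,165,125,105,6))
cv2.imwrite("pics/c.png",crop(s,190,175,133,100,6))
E
```

```text
(no output)
```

View pics/a.png

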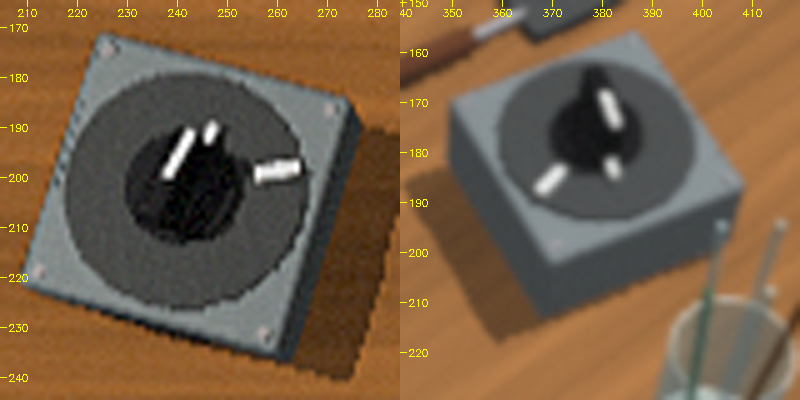

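View pics/b.png

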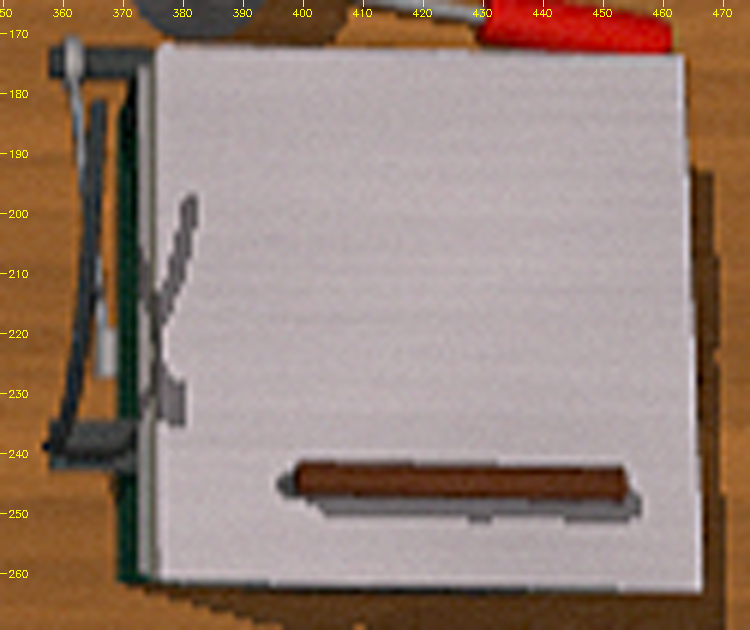

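View pics/c.png

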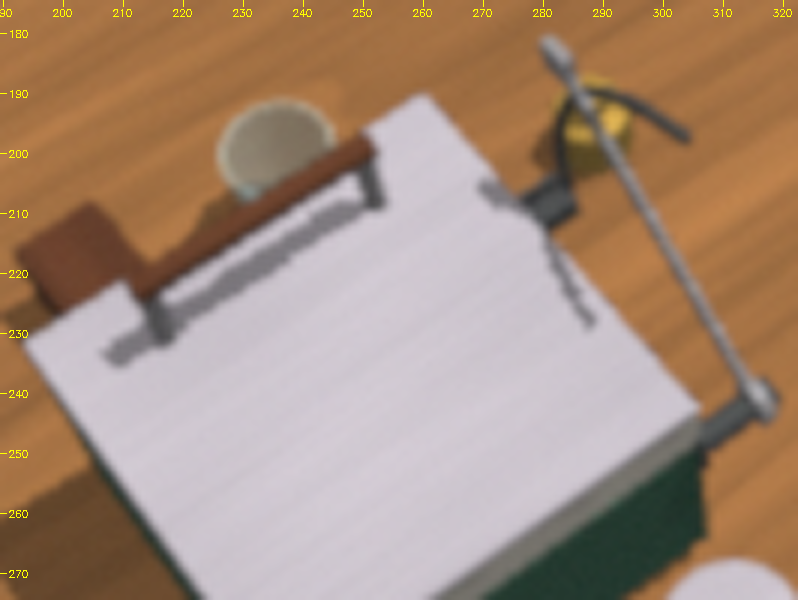

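The pictures show the dial stroke at top (238–242, 200–191), the mark at top (260, 199) and scene (370, 186), and the sight tip at top (367, 223) and scene (282, 183). The lid corners and handle bar are clear in both. Next I fit the poses.

```bash
cat > geo.py <<'E'
import numpy as np, cv2
from scipy.optimize import least_squares
from station import camera_info
CI={n:camera_info(n) for n in("scene","top")}
def proj(n,P):
    K,T=CI[n]["intrinsics"],np.asarray(CI[n]["T"]); p=T[:3,:3].T@(np.asarray(P)-T[:3,3])
    q=K@np.array([p[0],-p[1],-p[2]]); return q[:2]/q[2]
def tri(a,b):
    r=least_squares(lambda P:np.r_[proj("top",P)-a,proj("scene",P)-b],[.6,0,.1]); return r.x,abs(r.fun).max()
def onplane(n,uv,z):
    K,T=CI[n]["intrinsics"],np.asarray(CI[n]["T"]); d=np.linalg.inv(K)@[*uv,1]; d=T[:3,:3]@[d[0],-d[1],-d[2]]
    return T[:3,3]+d*(z-T[2,3])/d[2]
def Rz(a): return np.array([[np.cos(a),-np.sin(a),0],[np.sin(a),np.cos(a),0],[0,0,1]])
def lidpt(H,yaw,p,x,y,z): # H hinge mid
    return H+Rz(yaw)@np.array([np.cos(p)*x+np.sin(p)*z, y, -np.sin(p)*x+np.cos(p)*z])
E
python3 - <<'E'
from geo import *
np.set_printoptions(precision=4,suppress=True)
T={'ring':((241.7,202.5),(379,177.5)),'mark':((259.9,198.7),(370,185.6)),'nose':((246.4,191.1),(382,183)),
's_in':((238.1,199.9),(380.5,168)),'s_out':((242.5,190.7),(383,175)),
'barL':((398.8,244.1),(251.8,198.8)),'barR':((454.1,245.4),(213.3,222.9)),'sh':((361.8,174.1),(316.8,240.9)),'st':((367.3,223.3),(281.8,183.3)),
'c-+':((375.8,261.3),(260.1,190.4)),'c--':((466.8,262.9),(193.3,231.8)),'c++':((375.8,171.8),(306.3,242.9))}
for k,(a,b) in T.items(): print(k,*tri(a,b))
def f(q):
    H=np.array([q[0],q[1],.110]);y,s=q[2],q[3]
    m={'barL':lidpt(H,y,0,-.165,.058,.074),'barR':lidpt(H,y,0,-.165,-.058,.074),'sh':lidpt(H,y,0,0,.13,0),'st':lidpt(H,y,s,-.168,.13,0),
     'c-+':lidpt(H,y,0,-.2,.1,.032),'c--':lidpt(H,y,0,-.2,-.1,.032),'c++':lidpt(H,y,0,0,.1,.032)}
    return np.concatenate([np.r_[proj("top",P)-T[k][0],proj("scene",P)-T[k][1]] for k,P in m.items()])
r=least_squares(f,[.7,-.1,0,.7],loss='soft_l1'); print('kiln',r.x); print(f(r.x).reshape(-1,4))
def g(q):
    x,y,d,m=q;c=np.array([x,y,0])
    P={'mark':c+Rz(m)@[.046,0,.082],'s_out':c+Rz(d)@[.022,0,.115],'s_in':c+Rz(d)@[.0,0,.115],'ring':c+[0,0,.074]}
    return np.concatenate([np.r_[proj("top",P[k])-T[k][0],proj("scene",P[k])-T[k][1]] for k in P])
r=least_squares(g,[.6,.2,0,-1]); print('dial',r.x); print(g(r.x).reshape(-1,4))
E
```

```text
ring [0.5684 0.2045 0.0704] 0.6243705009400173
mark [0.5769 0.1599 0.0789] 0.6357343907389463
nose [0.5939 0.1917 0.0822] 0.3005665085062219
s_in [0.5674 0.2048 0.1148] 0.6085441326274008
s_out [0.5891 0.1955 0.1125] 0.2773455985978899
barL [ 0.4661 -0.1519  0.1819] 0.4952208795551485
barR [ 0.4657 -0.2659  0.1864] 1.9408489917837812
sh [ 0.6331 -0.0801  0.1143] 1.0271487958278271
st [ 0.5043 -0.0805  0.2269] 0.12664519756293657
c-+ [ 0.4301 -0.109   0.1387] 0.3418124685161388
c-- [ 0.4288 -0.31    0.1405] 0.43629177452203294
c++ [ 0.6324 -0.1102  0.1401] 0.5346830806583966
kiln [ 0.6305 -0.2109 -0.0082  0.716 ]
[[-0.3276 -0.2106 -0.5392 -0.538 ]
 [-1.025  -0.4231 -2.4601  0.6353]
 [-0.6349  0.5413 -1.6276  0.6708]
 [-0.7643  0.0512  0.4336  1.5711]
 [ 0.0983 -0.7159 -0.3535 -0.3323]
 [-0.4143 -0.5678 -0.2003 -0.2495]
 [-0.006   0.0238 -1.0636 -0.457 ]]
dial [ 0.5683  0.204  -0.4171 -1.3796]
[[-0.1756 -0.6089 -0.7592 -0.2441]
 [-0.2493 -0.0341 -0.4321 -0.5543]
 [-0.0995 -0.7026 -0.5589  0.4249]
 [-0.5069 -0.5163 -0.6156 -0.507 ]]
```

```bash
cat > rob.py <<'E'
import numpy as np
from station import *
from scipy.spatial.transform import Rotation as R
def down(a):
    x=np.array([np.cos(a),np.sin(a),0]);z=np.array([0,0,-1.]);m=np.c_[x,np.cross(z,x),z]
    return np.roll(R.from_matrix(m).as_quat(),1)
E
python3 - <<'E'
from rob import *
from geo import onplane
np.set_printoptions(precision=3,suppress=True)
for p in [(250,128),(268,112),(258,120)]: print('rod tip',onplane('top',p,.2))
print('jar',onplane('top',(266,130),.1))
for a in(-.417,-.417+np.pi,-1.38,-1.38+np.pi): print(a,inverse_kinematics([.5683,.204,.09],down(a)))
for a in(np.pi/2-.008,-np.pi/2-.008): print(a,inverse_kinematics([.4655,-.2095,.165],down(a)),inverse_kinematics([.555,-.2095,.255],down(a)))
E
```

```text
rod tip [0.711 0.169 0.2  ]
rod tip [0.747 0.131 0.2  ]
rod tip [0.729 0.152 0.2  ]
jar [0.74  0.147 0.1  ]
-0.417 [ 0.325  0.567  1.756 -0.     0.819  2.313]
2.7245926535897933 [ 0.325  0.567  1.756 -0.     0.819 -0.829]
-1.38 None
1.7615926535897932 [ 0.325  0.567  1.756 -0.     0.819  0.134]
1.5627963267948966 [-0.446  0.337  1.925 -0.     0.879 -0.438] [-0.381  0.341  1.674 -0.     1.127 -0.373]
-1.5787963267948966 None None
```

Run:
```python
from rob import *
import cv2
from crop import crop
np.set_printoptions(precision=3,suppress=True)
a0,a1=-.417+np.pi,-1.38+np.pi; C=[.5683,.204]
p=get_tcp_pos(); movel([p[0],p[1],.33],v=.25)
move_pose(C+[.33],down(a0)); print(get_time())
movel(C+[.15],v=.25)
print(movel(C+[.09],v=.08,until_force=8),get_tcp_pos())
command_gripper(0.); print(get_grip_width()*88,get_ft_force(),get_finger_force())
for k in np.linspace(0,1,4)[1:]: move_pose(C+[.09],down(a0+k*(a1-a0)))
print(get_ft_force(),get_ft_torque(),get_time())
command_gripper(.6); movel(C+[.33],v=.25); move_pose([.4655,-.2095,.34],down(np.pi/2-.008))
print(get_time())
t,s=read_camera("top")[:,:,::-1],read_camera("scene")[:,:,::-1]
cv2.imwrite("pics/t1.png",t);cv2.imwrite("pics/s1.png",s)
cv2.imwrite("pics/d.png",np.hstack([crop(t,205,165,80,80,5),crop(s,340,150,80,80,5)]))
```

```text
3.6167
False [0.569 0.204 0.09 ]
13.692358750906937 [-0.358  3.726 -1.219] 29.920279383659363
[ 0.147  5.294 -1.543] [ 0.83  -0.187 -0.003] 7.7333
11.175
```

View pics/d.png

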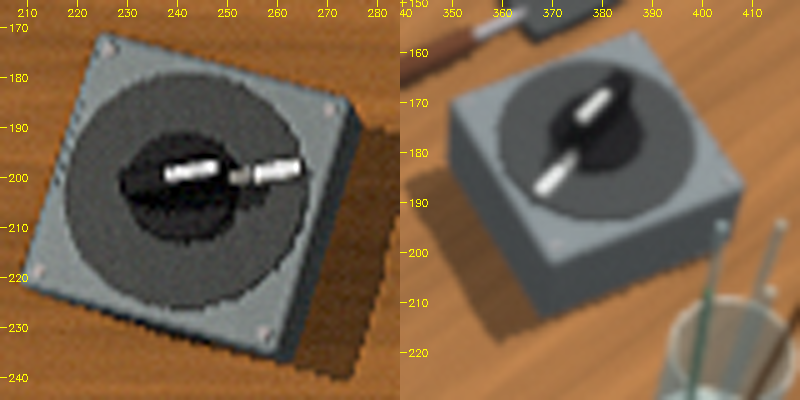

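The dial stroke, top (238, 200)–(247, 198), lines up with the nose and the mark, top (256–264, 199–197). I'll check the angles numerically, then grasp the lid handle.

Run:
```python
from rob import *
from geo import *
np.set_printoptions(precision=4,suppress=True)
for n,f,(x,y) in(("top","t1",(205,165)),("scene","s1",(355,150))):
    im=cv2.imread(f"pics/{f}.png"); g=im.min(2)[y:y+80,x:x+62].astype(float)
    g[:16]=0
    _,_,st,_=cv2.connectedComponentsWithStats((g>150).astype(np.uint8))
    L=cv2.connectedComponents((g>150).astype(np.uint8))[1]
    for i in range(1,L.max()+1):
        v,u=np.nonzero(L==i)
        if len(v)<9: continue
        for z in(.082,.115):
            P=np.array([onplane(n,(a+x,b+y),z)[:2] for a,b in zip(u,v)]); w=g[v,u]-120; c=(P*w[:,None]).sum(0)/w.sum()
            d=np.linalg.eigh(np.cov(P.T,aweights=w))[1][:,1]; d*=-np.sign(d[1]); e=c-[.5683,.204]
            print(n,len(v),u.mean()+x,v.mean()+y,z,'c',c,'dir',np.arctan2(d[1],d[0]),'fromaxis',np.arctan2(e[1],e[0]))
h=[.4655,-.2095]
movel(h+[.20],v=.2); print(movel(h+[.165],v=.06,until_force=8),get_tcp_pos())
f0=get_ft_force(); command_gripper(0.); print(get_grip_width()*88,get_ft_force()-f0,get_finger_force(),get_time())
```

```text
top 25 242.64 198.72 0.082 c [0.5752 0.1994] dir -1.3733636887841496 fromaxis -0.5890566744667541
top 25 242.64 198.72 0.115 c [0.5698 0.1934] dir -1.373363688784147 fromaxis -1.4326387493686377
top 29 260.0344827586207 198.55172413793105 0.082 c [0.5761 0.1582] dir -1.3775503582674429 fromaxis -1.4020571683312473
top 29 260.0344827586207 198.55172413793105 0.115 c [0.5706 0.1536] dir -1.3775503582674418 fromaxis -1.5243390949953834
scene 16 378.5 170.5 0.082 c [0.5549 0.2153] dir -1.3849377805701304 fromaxis 2.444014050146377
scene 16 378.5 170.5 0.115 c [0.5708 0.1954] dir -1.3849377805701342 fromaxis -1.2846613943306138
scene 24 369.7916666666667 185.41666666666666 0.082 c [0.5782 0.1599] dir -1.4102070783512786 fromaxis -1.350024516197239
scene 24 369.7916666666667 185.41666666666666 0.115 c [0.5934 0.1419] dir -1.4102070783512812 fromaxis -1.1869056467935535
False [ 0.4656 -0.2096  0.1649]
12.19133730809308 [ 3.1267  1.5614 -1.9756] 30.00172734260559 13.5667
```

```bash
cat > lift.py <<'E'
from rob import *
from geo import lidpt
H=np.array([.6305,-.2109,.110]);Y=-.0082
def to(p,v=.08):
    P=lidpt(H,Y,p,-.165,0,.074); movel(list(P-[0,0,.019]),v=v)
E
python3 - <<'E'
from lift import *
import cv2
from crop import crop
np.set_printoptions(precision=3,suppress=True)
for p in np.linspace(0,.716,9)[1:]:
    to(p); print(p,get_ft_force(),get_grip_width()*88)
wait(.3);print(get_time(),get_tcp_pos())
t,s=read_camera("top")[:,:,::-1],read_camera("scene")[:,:,::-1]
cv2.imwrite("pics/t2.png",t);cv2.imwrite("pics/s2.png",s)
cv2.imwrite("pics/e.png",crop(t,350,165,125,100,6)); cv2.imwrite("pics/f.png",crop(s,195,150,133,100,6))
E
```

```text
0.0895 [ 3.369 -1.656 -5.698] 12.3006581218178
0.179 [ 1.821 -1.533 -4.798] 12.216435010309862
0.26849999999999996 [-4.663 -2.266 -2.319] 12.372568290852321
0.358 [-7.509 -0.754  3.771] 12.164059394501292
0.4475 [-10.992   0.192   7.84 ] 12.317084699384443
0.5369999999999999 [-12.807   0.431  12.544] 12.3190583713492
0.6265 [-10.331  -0.683  10.811] 12.140856804943855
0.716 [-7.954 -0.128 10.124] 12.057673916738501
16.6667 [ 0.554 -0.21   0.257]
```

View pics/e.png

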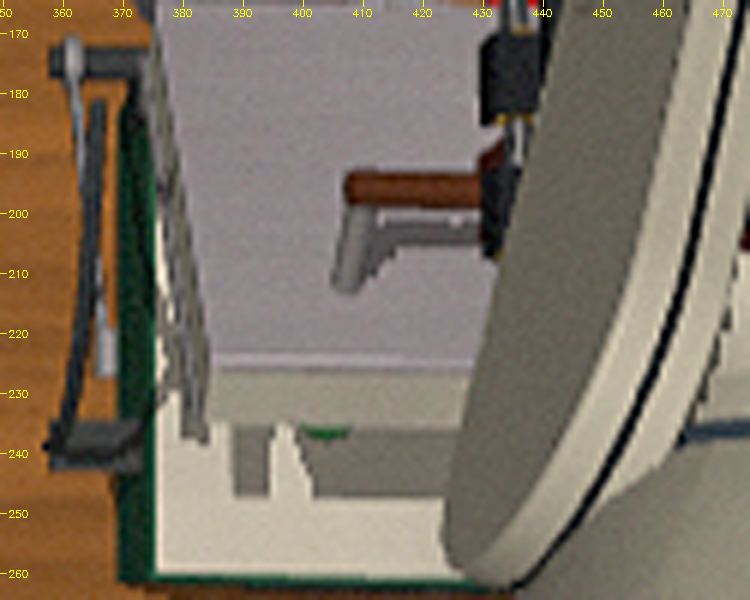

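View pics/f.png

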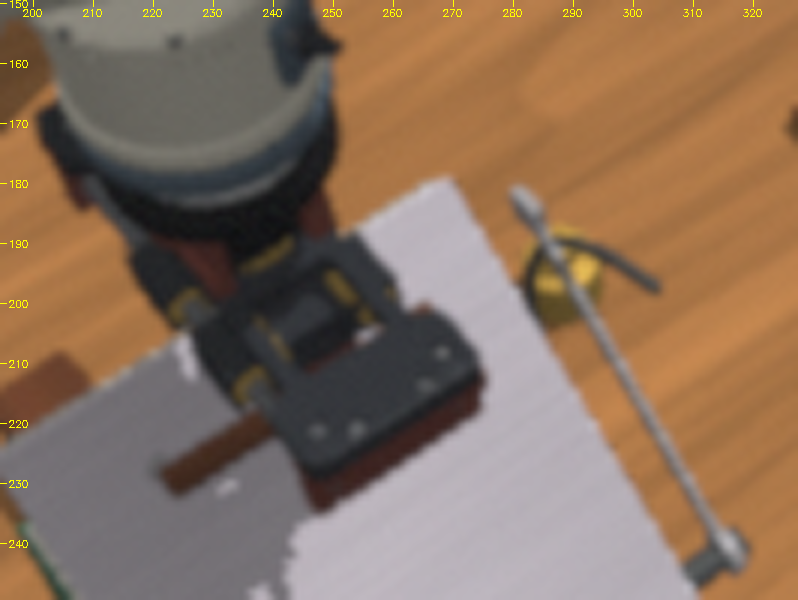

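The lid is now close to the sight arm. I'll measure both lines at subpixel level and compare them within the same views.

```bash
cat > meas.py <<'E'
from geo import *
def rows(im,x0,y0,x1,y1,r0,r1,mode,hw=5):
    """subpixel column of edge/ridge near the guess line, per row"""
    hsv=cv2.cvtColor(im,cv2.COLOR_BGR2HSV)[:,:,1].astype(float); out=[]
    for v in range(r0,r1):
        g=x0+(v-y0)*(x1-x0)/(y1-y0); u=np.arange(int(round(g))-hw,int(round(g))+hw+1); q=hsv[v,u]
        if mode=="edge":
            t=(np.median(q[:3])+np.median(q[-3:]))/2; k=np.nonzero((q[:-1]-t)*(q[1:]-t)<=0)[0]
            if len(k): k=k[0]; out.append((u[k]+(t-q[k])/(q[k+1]-q[k]+1e-9),v))
        else:
            w=np.clip(np.median(q)-20-q,0,None)
            if w.sum()>0: out.append(((w*u).sum()/w.sum(),v))
    out=np.array(out); 
    for _ in range(4):
        c=np.polyfit(out[:,1],out[:,0],1); e=out[:,0]-np.polyval(c,out[:,1]); out=out[abs(e)<max(.3,2*e.std())]
    return c,e.std(),out
E
cat > m2.py <<'E'
from meas import *
import sys
np.set_printoptions(precision=4,suppress=True)
s=cv2.imread(sys.argv[1]); 
ce,se,oe=rows(s,269.2,179.6,311.3,247.9,184,236,"edge")
cs,ss,os_=rows(s,282.3,183.6,316.3,241.3,204,237,"ridge",4)
print("edge",ce,se,len(oe),"stem",cs,ss,len(os_))
def slope(A,B,n="scene"): a,b=proj(n,A),proj(n,B); return (b[0]-a[0])/(b[1]-a[1])
def res(q,full=False):
    H=np.array([.6305+q[2],-.2109+q[3],.110+q[4]]);y=q[5];p,t=q[:2]
    r=[]
    def col(A,B,v): a,b=proj("scene",A),proj("scene",B); return a[0]+(v-a[1])*(b[0]-a[0])/(b[1]-a[1])
    for c,o,A,B in((ce,oe,lidpt(H,y,p,-.2,.1,.032),lidpt(H,y,p,0,.1,.032)),(cs,os_,lidpt(H,y,t,-.168,.13,0),lidpt(H,y,t,0,.13,0))):
        for v in(o[0,1],o[-1,1]): r.append((col(A,B,v)-np.polyval(c,v))/.15)
    tp=proj("scene",lidpt(H,y,t,-.168,.13,0))-[282.3,183.6]; cn=proj("scene",lidpt(H,y,p,-.2,.1,.032))-[269.4,179.6]
    return np.r_[r,tp/.5,cn/.5,q[2:5]/.0015,(y+.0082)/.01]
r=least_squares(res,[.716,.716,0,0,0,-.0082]); C=np.linalg.inv(r.jac.T@r.jac)
print(r.x,"sd",np.sqrt(np.diag(C))[:2],"diff",r.x[0]-r.x[1],"sd",np.sqrt(C[0,0]+C[1,1]-2*C[0,1])); print(r.fun)
E
python3 m2.py pics/s2.png
```

```text
edge [  0.5908 164.0101] 0.12619496899200786 42 stem [  0.581 175.509] 0.08945968232736762 33
[ 0.7378  0.7316 -0.0004  0.0019  0.0007  0.0012] sd [0.02   0.0271] diff 0.006167841455962941 sd 0.012461812379215625
[ 0.0096 -0.8086 -0.1436  0.4523  0.2159  1.0793  0.7869 -1.1453 -0.235
  1.2412  0.4972  0.9387]
```

```bash
cat >> m2.py <<'E'
def res2(q):
    H=np.array([.6305+q[2],-.2109+q[3],.110+q[4]]);y=q[5];p,t=q[:2];o=q[6:8]
    T=[(lidpt(H,y,t,-.168,.13,0),(367.3,223.3)),(lidpt(H,y,p,-.2,.1,.032),(384.9,225.6)),(lidpt(H,y,p,-.165,.058,.074),(407.4,195.8)),(lidpt(H,y,0,0,.13,0),(361.8,174.1)),
       (lidpt(H,y,0,-.2,.1,.032),(375.8,261.3)),(lidpt(H,y,0,-.2,-.1,.032),(466.8,262.9)),(lidpt(H,y,0,0,.1,.032),(375.8,171.8)),(lidpt(H,y,0,-.165,.058,.074),(398.8,244.1))]
    return np.r_[res(q[:6]),np.concatenate([(proj("top",P)+o-m)/.5 for P,m in T]),o/.7]
r=least_squares(res2,[.716,.716,0,0,0,-.0082,0,0]); C=np.linalg.inv(r.jac.T@r.jac)
print(r.x,"sd",np.sqrt(np.diag(C))[:2],"diff",r.x[0]-r.x[1],"sd",np.sqrt(C[0,0]+C[1,1]-2*C[0,1])); print(r.fun)
E
python3 m2.py pics/s2.png | tail -5
```

```text
[ 0.703   0.7112 -0.0002  0.0016  0.0013 -0.0097  1.0235  0.2606] sd [0.0046 0.008 ] diff -0.008235357576101165 sd 0.007293283189467024
[-1.2674 -1.4835  1.0416  0.9982  0.7647  1.207  -0.0661 -1.9116 -0.1508
  1.0686  0.8402 -0.1505 -1.1709  1.0373 -0.1677 -2.9219 -0.4507  1.1477
 -0.4807  1.3335  0.6697 -0.9261 -0.0892 -0.3526  0.775   0.3205 -0.1299
  0.0957  1.4622  0.3723]
```

Run:
```python
from rob import *
wait(.5); print(abs(np.array(get_qvel())).max(),get_finger_force(),get_ft_force(),get_grip_width()*88,get_time()); print(job_done())
```

```text
0.0017686644892354597 30.008702874183655 [-7.00002839 -0.29157697  8.88597041] 12.336610562702683 17.2667
the job is handed in; nothing more can be done
None
```

The job is handed in at 17.3 s: the dial was turned to the mark first, within about 0.02 rad, and the lid is held steady in line with the sight arm, within about 0.01 rad, both measured from the camera images.

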